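# Fit the adapter sleeves to the autosampler

### The arm

A 6-joint arm with a two-finger parallel gripper is mounted at the origin on the work surface. World frame = base frame: x ahead of the robot, y to its left, z up, the work surface at z = 0. Lengths are in m, angles in rad, forces in N, time in s.
With the tool pointing down it reaches from about 0.4 to 0.925 m from the base axis. Payload 12.5 kg.
Tool frame: the origin (TCP) lies at the very end of the fingers, on their centre line; the grasp point (between the pads) lies 19 mm behind it; z points along the fingers, y is the line along which they close (so a half turn about z gives the same grasp; the last joint's range is limited). The gripper opens to 95 mm and grips with 3 to 60 N. Pads are 20 mm wide; open, the fingers measure 119 mm over their backs; the gripper's body (75 mm by 180 mm) begins 59 mm behind the grasp point.
Start: joints at [-0.106, 0.491, 1.559, -0, 1.092, -0.106], TCP at [0.625, 0, 0.215] pointing down, gripper open.
Joint ranges: [-3.1, 3.1], [-0.84, 2.19], [0.05, 2.79], [-1.13, 4.28], [0.06, 2.93], [-2.69, 2.69]. Speed limits (rad/s): [2.22, 2.22, 2.79, 3.14, 3.14, 3.14].

### API

Orientations are given as a unit quaternion [x, y, z, w].
In Python, from bench import manip gives the robot as it stands.
- The arm moves only by the tool carry_out, never from a script. Its argument "plan" is a list of rows, each a list of 5 numbers: the closure, from -1 (fully open) to 1 (shut), then the shift along the world's x, y, z scaled (see below), then the turn about the world's z scaled (see below). In form: [[fingers, dx, dy, dz, twist], ...]. A call has 1 to 20 rows; each row is the pose to reach, as a shift and turn from the pose commanded when the call began; what a row does not reach only later rows make up. The controller multiplies each number of a shift by 25 cm and each number of a turn by pi/2 rad. A row lasts 1/10 s, in which the tool goes at most 50 mm and 8.59 degrees, less where a joint would pass 70% of its speed; a pose out of reach is approached as far as the arm can. A call with a number of a shift or a turn outside -1 to 1 is refused whole. A call with a gripper value outside its range is refused whole. The fingers move at their own pace and stop on an object; "grip_force" is the grip in N (left out, the last holds). Time passes only in rows, so rows that repeat a pose let the fingers close. It gives the time, the measured TCP pose, the force, the opening and the grip force at its end, in the units of the state.
- manip.sense(): the state, without advancing time (a new reading comes with each control period).
- manip.grab_frame(name): name is "scene" or "side" or "wrist"; returns (picture, depth): 420x560x3 uint8, blue, green, red; 420x560 float32, m along the optical axis (not along the pixel's ray), 0 where there is no reading.
- manip.camera_model(name): a dict with "mtx" (3x3 intrinsics, pixels), "k1" (the pictures are not rectified: a ray, as slopes to the right and down, at radius r is drawn at 1 + k1 r^2 times it, then the intrinsics apply), "world_from_camera" (4x4, takes a point from camera to world coordinates). Camera axes: x right, y down, z forward; pixel columns grow to the right and rows downward; lengths in m; the calibration is good to about 2 mm. A picture is of the moment at which its call begins: read the wrist's pose just before it. camera_model takes no time and is no camera call; for the wrist camera it gives the pose at the moment of the call.
- manip.finish_job(): hands the job in; it is judged then, once.
Trained networks look in the newest picture that a camera, given by its name, has taken for a name from the list of things; names that differ only in an ending like _2 or _b are one class to them, and where a whole thing is asked for, a point or a joint stands for the part that bears it (a point fixed in the world has none). Each returns a list of dicts, best first, with "score" (0 to 1); they miss things now and then, are a little off and sometimes report something else, mostly with a low value. They report only what shows in the picture. A call takes as long as a camera call. They do not tell look-alikes from the thing itself.
- manip.spot_in(camera, query): "bbox" ([left, top, right, bottom] in pixels, round what is visible of it).
The state is a dict: "t": time; "q": joint angles; "joint_velocities": joint speeds; "joint_efforts": joint torques, N m; "eef_pos": TCP position; "tcp_rot": TCP orientation; "force": force on the tool from outside, world axes, zero at the start; "wrist_torque": the same for the moment, N m; "opening": finger opening in m; "grasp_force": force on a finger pad.
Only numpy, scipy, OpenCV 4.12 (cv2) and the standard library are available. Lean on these libraries where they do the work, as an engineer would, in place of code of your own. Each camera call takes 0.05 s, during which the arm holds its last target. There are 200 camera calls.

### The job

Raise the autosampler's clear cover right up to its open stop, then pull the parts tray out to its stop and push every green sleeve you find in it fully down onto a spigot of the autosampler, one per spigot. Only when all are on, push the tray fully home again and lower the cover gently onto its stop, without letting it drop or slam. Leave the red plug and the brass nut in the tray and the other things on the bench where they are.

Things in the scene. Friction and masses are not known exactly. Their poses are not given: they have to be found in the camera images.
- sampler: The autosampler, white with green edges, fixed. Origin at bench height under the middle of its 4 spigots; x points from its front to the cover's hinge, y along the hinge. Deck (black disc) 30 mm above the bench; base x -105 to +165, y +-130 mm; block at the back (x 125 to 165) 92 mm high; two 12 mm posts at x -78, y +-117 mm, 83 mm high, under the shut cover's front corners.
- spigot1_mid (a point): Steel spigot 1 of 4, an upright pin 27 mm in diameter and 31 mm high on the deck, its top 8 mm coned to 18 mm, 80 mm from its neighbours. This point is on its axis 22 mm above the deck: where the centre of a fully seated sleeve lies.
- spigot2_mid (a point): Steel spigot 2 of 4, an upright pin 27 mm in diameter and 31 mm high on the deck, its top 8 mm coned to 18 mm, 80 mm from its neighbours. This point is on its axis 22 mm above the deck: where the centre of a fully seated sleeve lies.
- spigot3_mid (a point): Steel spigot 3 of 4, an upright pin 27 mm in diameter and 31 mm high on the deck, its top 8 mm coned to 18 mm, 80 mm from its neighbours. This point is on its axis 22 mm above the deck: where the centre of a fully seated sleeve lies.
- spigot4_mid (a point): Steel spigot 4 of 4, an upright pin 27 mm in diameter and 31 mm high on the deck, its top 8 mm coned to 18 mm, 80 mm from its neighbours. This point is on its axis 22 mm above the deck: where the centre of a fully seated sleeve lies.
- cover (a joint): Angle of the autosampler's clear flat cover (200 x 250 x 4 mm, 0.3 kg): 0 shut on its stop, 1.5 rad upright on its open stop. Its stiff hinge holds it above about 0.9 rad; let go below that, it falls shut. Shut, its underside is 10 mm above a fully seated sleeve.
- cover_tab (a point): The black tab in the middle of the cover's front edge: 18 mm wide along the hinge's direction, 12 mm thick, sticking out 48 mm from the edge. This point is inside it, 16 mm from its free end, 240 mm from the hinge axis and level with it when shut. Pinch it across its width; it points up when the cover is open.
- cover_hinge (a point): Middle of the cover's hinge axis, 86 mm above the bench, along the sampler's y axis. The cover swings up and back about it.
- cabinet: Low white parts cabinet with a pull-out tray, fixed, 276 mm wide, 84 mm high, open at the front. Origin under its middle, at bench height; its x axis points from its front to its back; its roof and sides reach from x -50 to +100 mm, its tray's front panel stands at -104 to -96 when home.
- tray (a joint): How far the cabinet's tray is pulled out: 0 home, 0.13 m at its stop; it slides towards the cabinet's -x and drags with about 1.5 N. It may start up to 12 mm out.
- tray_handle (a point): Middle of the tray's steel bar handle, a 10 mm round bar 100 mm long along the cabinet's y, 40 mm above the bench, 35 mm in front of the tray's front panel. The panel is 8 mm thick, its top 50 mm above the bench.
- tray_in (a point): Centre of the tray's inner floor, 16 mm above the bench, 129 mm behind the handle. The inside measures 160 mm along the cabinet's x and 240 mm along y; side and back walls rise 20 mm above the floor and are 6 mm thick.
- sleeve1: Green plastic adapter sleeve, a plain tube open at both ends: 44 mm outside, 30 mm bore, 44 mm long, about 60 g; either end may go on first. Origin at its centre (22 mm above what it stands on), z along the bore. All sleeves are alike; it starts standing in the tray, or is absent (None).
- sleeve2: Green plastic adapter sleeve, a plain tube open at both ends: 44 mm outside, 30 mm bore, 44 mm long, about 60 g; either end may go on first. Origin at its centre (22 mm above what it stands on), z along the bore. All sleeves are alike; it starts standing in the tray, or is absent (None).
- sleeve3: Green plastic adapter sleeve, a plain tube open at both ends: 44 mm outside, 30 mm bore, 44 mm long, about 60 g; either end may go on first. Origin at its centre (22 mm above what it stands on), z along the bore. All sleeves are alike; it starts standing in the tray, or is absent (None).
- sleeve4: Green plastic adapter sleeve, a plain tube open at both ends: 44 mm outside, 30 mm bore, 44 mm long, about 60 g; either end may go on first. Origin at its centre (22 mm above what it stands on), z along the bore. All sleeves are alike; it starts standing in the tray, or is absent (None).
- plug: Red blanking plug with a small knob, 38 mm in diameter, 26 mm high, lying in the tray; not needed, stays in the tray. Origin under its middle.
- thumbnut: Brass nut, 36 mm in diameter, 16 mm high, lying in the tray; not needed, stays in the tray. Origin under its middle.
- dish: Bystander: white dish, 90 mm wide, 16 mm high. Origin under its middle.
- screwdriver: Bystander: screwdriver lying on the bench.
- spray: Bystander: green bottle, 64 mm wide, 190 mm high. Origin under its middle.
- mug: Bystander: blue mug, 76 mm wide, 90 mm high. Origin under its middle.
- jar: Bystander: amber jar, 60 mm wide, 90 mm high. Origin under its middle.
Not all that is in view belongs to the job. What is meant by the plug is not black, and is the smaller of those in its own colour.

How it is judged:
By the outcome, as a careful person would: the job done as asked, in the order asked, and still so for the second after the job is handed in, with the robot touching nothing.
Of sleeve1, sleeve2, sleeve3, sleeve4 only 2 to 4 are there at a start; the rules pass over those that are not, and their reading is None.
At some moment in a run one of sleeve1, sleeve2, sleeve3, sleeve4 may be knocked a few centimetres aside while the robot is not near it.
It also fails if it takes over 210 s, if anything falls off the work surface, if the arm or the gripper's body presses on something with over 40 N, if the wrist force passes 120 N, or if a joint passes its speed limit or range.

## Working session

There is one attempt and no reset: what is moved stays moved. The work goes in short steps, Python scripts to look and compute and a tool call to move; the robot and the scene stay as the last step left them, time stands still between calls to the robot, and variables do not carry over. Pictures are saved under pics/ and viewed, at most 14 in all, crops included, and the job is handed in when it is done.

Besides the shell and the picture viewer there is one more tool, called after "Call:" by a JSON object that holds its "api" and its "payload", one argument or row to a line. carry_out: Moves the arm, as the interface text tells. Shifts and turns lie within -1 to 1; 1 stands for 25 cm of shift or pi/2 rad of turn. Its arguments: {"type":"object","properties":{"plan":{"type":"array","items":{"type":"array","items":{"type":"number"}}},"grip_force":{"type":"number"}},"required":["plan"]}

```bash
mkdir -p pics; cat > h.py <<'E'
import numpy as np, cv2
from bench import manip
def cam(n):
    m=manip.camera_model(n); return np.array(m["mtx"]),m["k1"],np.array(m["world_from_camera"])
def und(K,k1,uv):
    uv=np.atleast_2d(np.asarray(uv,float))
    d=np.stack([(uv[:,0]-K[0,2])/K[0,0],(uv[:,1]-K[1,2])/K[1,1]],1); s=d.copy()
    for _ in range(20): s=d/(1+k1*(s**2).sum(1,keepdims=True))
    return s
def cloud(c,D):
    K,k1,T=c; v,u=np.mgrid[:D.shape[0],:D.shape[1]]
    s=und(K,k1,np.stack([u.ravel(),v.ravel()],1)); z=D.ravel()[:,None]
    P=np.hstack([s*z,z])@T[:3,:3].T+T[:3,3]; return P.reshape(*D.shape,3)
def at_z(c,uv,z):
    K,k1,T=c; s=und(K,k1,uv); r=np.hstack([s,np.ones((len(s),1))])@T[:3,:3].T
    return T[:3,3]+r*((z-T[2,3])/r[:,2:])
def proj(c,P):
    K,k1,T=c; p=(np.atleast_2d(P)-T[:3,3])@T[:3,:3]; s=p[:,:2]/p[:,2:]
    s=s*(1+k1*(s**2).sum(1,keepdims=True)); return s*[K[0,0],K[1,1]]+[K[0,2],K[1,2]]
E
python3 - <<'E'
from h import *
print(manip.sense())
for n in("scene","side"):
    im,D=manip.grab_frame(n); c=cam(n); cv2.imwrite(f"pics/{n}0.png",im); np.savez(f"{n}0.npz",im=im,D=D)
    print(n,c[0].tolist(),c[1],c[2].round(3).tolist())
    for q in("sampler","cover_tab","cabinet","tray_handle","sleeve1","plug","thumbnut"):
        r=manip.spot_in(n,q); print(q,[(np.round(x["bbox"]).tolist(),round(x["score"],2)) for x in r[:5]])
E
```

```text
{'t': 0.0, 'q': array([-1.05593560e-01,  4.91574547e-01,  1.55946540e+00,  8.59456777e-06,
        1.09169918e+00, -1.05615515e-01]), 'joint_velocities': array([-0.00065053, -0.00150763,  0.00080175, -0.0003524 ,  0.00029848,
        0.00098048]), 'joint_efforts': array([-9.52334158e-04, -6.12640929e+01, -2.58175153e+01,  6.92750537e-02,
        4.83079045e-02, -1.38641695e-05]), 'eef_pos': array([6.24748720e-01, 5.54656469e-05, 2.14046945e-01]), 'tcp_rot': array([ 7.07100305e-01,  7.07113025e-01, -3.57392231e-04, -4.48206425e-04]), 'force': array([-0.15475714,  0.26700132, -0.16672786]), 'wrist_torque': array([ 0.00217759, -0.00998858, -0.00201525]), 'grasp_force': 0.0, 'opening': 0.09528512692211215}
scene [[457.9767268398558, 0.0, 275.1273466987983], [0.0, 457.9767268398558, 210.42661678943583], [0.0, 0.0, 1.0]] -0.08862591600803722 [[-0.552, 0.542, -0.634, 1.448], [0.834, 0.372, -0.407, 0.57], [0.015, -0.753, -0.658, 1.032], [0.0, 0.0, 0.0, 1.0]]
sampler [([262.0, 209.0, 368.0, 311.0], 0.78), ([416.0, 246.0, 459.0, 280.0], 0.58)]
cover_tab [([270.0, 212.0, 372.0, 277.0], 0.88), (
[... 202 characters left out ...]
side [[411.0792889708998, 0.0, 282.9281789874362], [0.0, 411.0792889708998, 214.135178546991], [0.0, 0.0, 1.0]] -0.11655196801319437 [[0.749, -0.393, 0.534, -0.107], [-0.662, -0.42, 0.62, -0.742], [-0.019, -0.818, -0.575, 0.795], [0.0, 0.0, 0.0, 1.0]]
sampler [([207.0, 167.0, 316.0, 245.0], 0.87)]
cover_tab [([212.0, 170.0, 307.0, 224.0], 0.89), ([211.0, 165.0, 318.0, 248.0], 0.58)]
cabinet [([351.0, 243.0, 474.0, 350.0], 0.95)]
tray_handle [([351.0, 257.0, 412.0, 346.0], 0.77), ([350.0, 242.0, 475.0, 352.0], 0.72), ([208.0, 167.0, 316.0, 245.0], 0.63)]
sleeve1 []
plug [([371.0, 390.0, 398.0, 411.0], 0.6), ([383.0, 289.0, 401.0, 306.0], 0.47), ([341.0, 192.0, 362.0, 226.0], 0.3)]
thumbnut []
```

View pics/scene0.png

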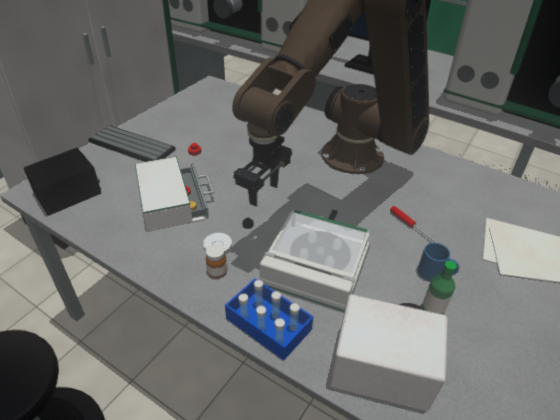

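View pics/side0.png

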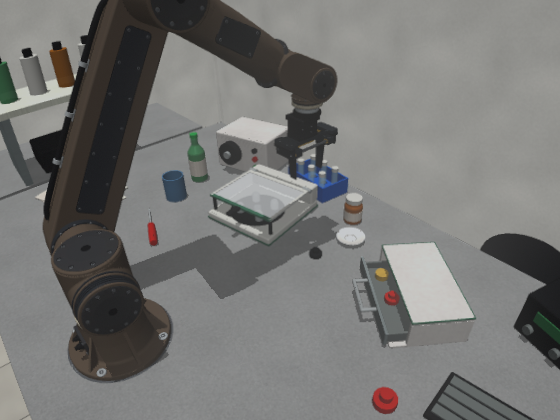

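The scene view shows the sampler around (318,258), with its tab near (334,214) pointing at the robot. The cabinet is around (165,190), its handle near (207,188) and the tray slightly open, with the red plug and brass nut visible. A second red plug at (194,149) lies loose on the bench. Next I'll build a top-down map.

```bash
python3 - <<'E'
from h import *
# top-down map x 0.3..1.0 (up), y -0.55..0.55 (left) ; 1.5mm/px, highest point wins
s=.0015; H,W=int(.75/s),int(1.1/s)
out=np.zeros((H,W,3),np.uint8); zz=np.full((H,W),-1.)
P=[];C=[]
for n in("scene","side"):
    d=np.load(f"{n}0.npz"); p=cloud(cam(n),d["D"]); ok=(d["D"]>0)
    P.append(p[ok]);C.append(d["im"][ok])
P=np.vstack(P);C=np.vstack(C)
np.savez("cl0.npz",P=P,C=C)
r=((1.0-P[:,0])/s).astype(int); c=((.55-P[:,1])/s).astype(int)
ok=(r>=1)&(r<H-1)&(c>=1)&(c<W-1)&(P[:,2]<.16)&(P[:,2]>-.02)
o=np.where(ok)[0]; o=o[np.argsort(P[o,2])]
for i in o: out[r[i]-1:r[i]+2,c[i]-1:c[i]+2]=C[i]
for k in range(11): cv2.putText(out,f"{.5-.1*k:.1f}",(int((.05+.1*k)/s),10),0,.35,(0,255,255)); cv2.line(out,(int((.05+.1*k)/s),12),(int((.05+.1*k)/s),18),(0,255,255))
for k in range(8): cv2.putText(out,f"{1-.1*k:.1f}",(0,int(.1*k/s)+4),0,.35,(0,255,255))
cv2.imwrite("pics/top0.png",out)
E
```

```text
(no output)
```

View pics/top0.png

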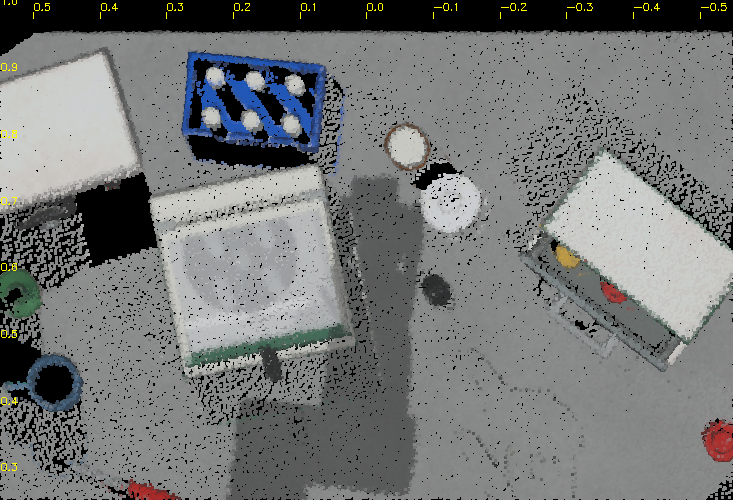

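The map shows the sampler's hinge block at top (0.68, 0.2), the tab near (0.45, 0.15), and the handle near (0.50, -0.32). Now I'll fit the poses.

```bash
cat >> h.py <<'E'
def rect(Q):
    (c,(w,h),a)=cv2.minAreaRect((Q*1000).astype(np.float32)); return np.array(c)/1000,w,h,a
def frame(o,th):
    R=np.array([[np.cos(th),-np.sin(th)],[np.sin(th),np.cos(th)]]); return lambda x,y:o+R@[x,y]
E
python3 - <<'E'
from h import *
from scipy.optimize import minimize
d=np.load("cl0.npz");P=d["P"];C=d["C"].astype(int)
def fit(Q,L,W,x0):
    # rectangle L (x) by W (y): trimmed, inside mask overlap: use percentile extents in rotated frame
    best=None
    for th in np.radians(np.arange(x0-8,x0+8,.1)):
        u=Q@[np.cos(th),np.sin(th)]; v=Q@[-np.sin(th),np.cos(th)]
        a,b=np.percentile(u,[1,99]);e,f=np.percentile(v,[1,99])
        A=(b-a)*(f-e)
        if best is None or A<best[0]: best=(A,th,a,b,e,f)
    A,th,a,b,e,f=best
    m=np.array([(a+b)/2,(e+f)/2]); R=np.array([[np.cos(th),-np.sin(th)],[np.sin(th),np.cos(th)]])
    print("th",np.degrees(th),"size",b-a,f-e,"centre",R@m); return th,R@m
def sel(x0,x1,y0,y1,z0,z1): return (P[:,0]>x0)&(P[:,0]<x1)&(P[:,1]>y0)&(P[:,1]<y1)&(P[:,2]>z0)&(P[:,2]<z1)
bright=C.min(1)>140
m=sel(.45,.8,-.6,-.2,.078,.092); print(np.median(P[m,2]));
th,c=fit(P[m&bright][:,:2],.15,.276,-37); R=frame(c,th)
o=R(-25,0) if 0 else R(-.025,0); cf=frame(o,th); print("cab o",o,"panel",cf(-.1,0),"handle home",cf(-.135,0))
# handle: points z 0.03-.05 in cab frame x<-.11
Rm=np.array([[np.cos(th),np.sin(th)],[-np.sin(th),np.cos(th)]])
L=(P[:,:2]-o)@Rm.T
h=(L[:,0]<-.118)&(L[:,0]>-.17)&(abs(L[:,1])<.08)&(P[:,2]>.03)&(P[:,2]<.06)
print("handle",np.percentile(L[h],[2,50,98],axis=0),np.percentile(P[h,2],[50,95]))
m=sel(.6,.8,.05,.36,.086,.099)&bright; print(np.median(P[m,2]))
th2,c2=fit(P[m][:,:2],.04,.26,13); sf=frame(c2,th2); so=sf(-.145,0); print("sam o",so)
S=frame(so,th2); print("hinge?",S(.12,0),"tab",[S(x,0) for x in(-.105,-.12,-.14)])
Rm=np.array([[np.cos(th2),np.sin(th2)],[-np.sin(th2),np.cos(th2)]]);L=(P[:,:2]-so)@Rm.T
t=(L[:,0]<-.085)&(L[:,0]>-.2)&(abs(L[:,1])<.03)&(P[:,2]>.06)&(P[:,2]<.12)&(C.max(1)<70)
print("tab",np.percentile(L[t],[2,50,98],axis=0),np.percentile(P[t,2],[5,50,95]),t.sum())
# disc/spigots
g=(abs(L[:,0])<.1)&(abs(L[:,1])<.1); print(np.histogram(P[g,2],bins=np.arange(0,.12,.01)))
E
```

```text
0.08255704316683471
th -38.69999999999991 size 0.14334245713674698 0.2671588829924532 centre [ 0.63046021 -0.41963739]
cab o [ 0.61094945 -0.40400632] panel [ 0.53290641 -0.34148206] handle home [ 0.50559135 -0.31959857]
handle [[-0.14611766 -0.05607233]
 [-0.1393034  -0.0036119 ]
 [-0.11933836  0.0562655 ]] [0.04212848 0.04706256]
0.0894834522891933
th 8.299999999999988 size 0.13714410680026534 0.24938818049810524 centre [0.66083257 0.1864364 ]
sam o [0.51735133 0.16550475]
hinge? [0.63609443 0.1828275 ] tab [array([0.41345112, 0.15034735]), array([0.39860824, 0.14818201]), array([0.37881772, 0.14529488])]
tab [[-0.09175301 -0.02339098]
 [-0.08876701 -0.01737374]
 [-0.08592345 -0.00987487]] [0.08359143 0.08704245 0.09038639] 13
(array([ 103,  115,  801,   50,    9,    3,    1,   17, 3416,  532,    0]), array([0.  , 0.01, 0.02, 0.03, 0.04, 0.05, 0.06, 0.07, 0.08, 0.09, 0.1 ,
       0.11]))
```

```bash
python3 - <<'E'
from h import *
d=np.load("cl0.npz");P=d["P"];C=d["C"].astype(int)
m=(P[:,0]>.42)&(P[:,0]<.78)&(P[:,1]>.02)&(P[:,1]<.34)&(P[:,2]>.012)&(P[:,2]<.1)&(C.max(1)>60)&~((C[:,0]-C[:,2]>50))
Q=P[m][:,:2]; best=None
for th in np.radians(np.arange(5,22,.1)):
    u=Q@[np.cos(th),np.sin(th)]; v=Q@[-np.sin(th),np.cos(th)]
    a,b=np.percentile(u,[.3,99.7]);e,f=np.percentile(v,[.3,99.7])
    if best is None or (b-a)*(f-e)<best[0]: best=((b-a)*(f-e),th,a,b,e,f)
_,th,a,b,e,f=best; R=np.array([[np.cos(th),-np.sin(th)],[np.sin(th),np.cos(th)]])
c=R@[(a+b)/2,(e+f)/2]; print(np.degrees(th),b-a,f-e,c); S=frame(c,th); o=S(-.03,0); print("o",o)
L=(P[:,:2]-o)@R
blk=(P[:,2]>.0895)&(P[:,2]<.097)&(L[:,0]>.1)&(L[:,0]<.19)&(abs(L[:,1])<.15)
print("block",np.percentile(L[blk],[1,50,99],axis=0))
t=(L[:,0]<-.09)&(L[:,0]>-.2)&(abs(L[:,1])<.04)&(P[:,2]>.05)&(P[:,2]<.12)
print("tab",np.percentile(L[t],[2,50,98],axis=0),np.percentile(P[t,2],[5,50,95]),t.sum())
cov=(L[:,0]<.1)&(L[:,0]>-.1)&(abs(L[:,1])<.15)&(P[:,2]>.08)&(P[:,2]<.095); print("cover",np.percentile(L[cov],[1,99],axis=0))
np.savez("sam.npz",o=o,th=th)
F=frame(o,th); print("tab pt -.120:",F(-.12,0),"hinge",F(.12,0),"spig",F(.04,.04),F(.04,-.04),F(-.04,.04),F(-.04,-.04))
E
```

```text
11.799999999999976 0.3012579901994516 0.25974344062353244 [0.60500792 0.17362141]
o [0.5756419  0.16748653]
block [[ 0.1011156  -0.12459218]
 [ 0.13272108  0.00617553]
 [ 0.15487829  0.12683929]]
tab [[-0.14790597 -0.03525978]
 [-0.10387708 -0.00067914]
 [-0.09085738  0.03734553]] [0.08108701 0.08818151 0.09394657] 276
cover [[-0.09789322 -0.12280762]
 [ 0.09818704  0.12286214]]
tab pt -.120: [0.45817781 0.14294701] hinge [0.69310598 0.19202606] spig [0.60661675 0.21482107] [0.62297643 0.13651168] [0.52830736 0.19846139] [0.54466704 0.12015199]
```

Call:
{"api": "carry_out", "payload": {
  "plan": [
    [-1,-0.36,0.28,0.14,-0.4],
    [-1,-0.72,0.56,0.14,-0.869],
    [-1,-0.72,0.56,0.14,-0.869],
    [-1,-0.72,0.56,0.14,-0.869],
    [-1,-0.72,0.56,0.14,-0.869],
    [-1,-0.72,0.56,0.14,-0.869],
    [-1,-0.72,0.56,0.14,-0.869],
    [-1,-0.72,0.56,0.14,-0.869],
    [-1,-0.72,0.56,0.14,-0.869],
    [-1,-0.72,0.56,0.14,-0.869],
    [-1,-0.72,0.56,0.14,-0.869],
    [-1,-0.72,0.56,0.14,-0.869],
    [-1,-0.72,0.56,0.14,-0.869]
  ]
}}

```text
t: 2.1
eef_pos: [0.445, 0.14, 0.2497]
tcp_rot: [0.995, 0.104, 0.0, 0.0]
force: [0.1, -0.8, 0.7]
opening: 0.0952
grasp_force: 0.0
```

```bash
python3 - <<'E'
from h import *
s=manip.sense(); c=cam("wrist"); im,D=manip.grab_frame("wrist"); cv2.imwrite("pics/w1.png",im); np.savez("w1.npz",im=im,D=D,T=c[2])
print(s["t"],s["eef_pos"],s["tcp_rot"],c[2].round(3).tolist(),c[0][0,0])
print(manip.spot_in("wrist","cover_tab"))
E
```

```text
2.1 [0.44503408 0.14001913 0.24968391] [9.94605431e-01 1.03730584e-01 2.77114184e-05 3.13415446e-05] [[0.206, -0.946, -0.252, 0.515], [-0.979, -0.199, -0.052, 0.155], [-0.001, 0.258, -0.966, 0.42], [0.0, 0.0, 0.0, 1.0]] 351.5246257062522
[{'bbox': [135.6, 0.0, 423.8, 215.8], 'score': 0.82}, {'bbox': [139.0, 0.0, 426.1, 213.6], 'score': 0.19}]
```

View pics/w1.png

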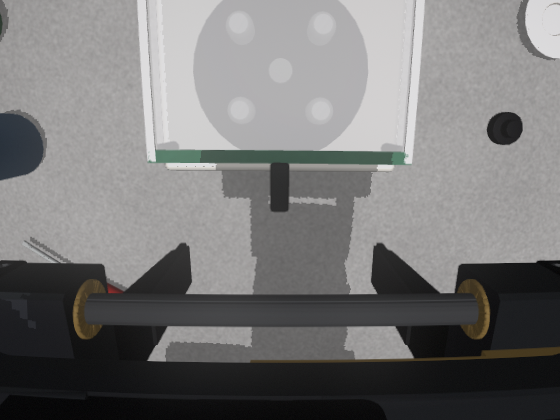

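The wrist view shows the tab at (271–289, 163–211), and spigots through the cover at (239,25), (322,25), (240,110) and (320,110), which is a square.

```bash
python3 - <<'E'
from h import *
d=np.load("w1.npz"); K,k1,_=cam("wrist"); c=(K,k1,d["T"]); im=d["im"]; P=cloud(c,d["D"])
bl=(im.max(2)<60); bl[:164]=0; bl[214:]=0; bl[:,:262]=0; bl[:,298:]=0
v,u=np.where(bl); print(u.min(),u.max(),v.min(),v.max(), np.median(P[bl][:,2]))
print("tab end/root",at_z(c,[[280,211],[280,165],[271,190],[289,190]],.092)[:,:2].round(4))
print("cover edge corners z.088",at_z(c,[[152,163],[410,163]],.088)[:,:2].round(4))
print("spigtops z.061",at_z(c,[[239,24],[322,24],[240,109],[320,109]],.061)[:,:2].round(4))
print("proj tcp",proj(c,[.445,.14,.2497]))
E
```

```text
271 288 164 210 0.09177769044260517
tab end/root [[0.4323 0.1392]
 [0.4756 0.1483]
 [0.4507 0.1518]
 [0.4542 0.1351]]
cover edge corners z.088 [[0.4524 0.2678]
 [0.5028 0.0279]]
spigtops z.061 [[0.5946 0.2128]
 [0.6107 0.1363]
 [0.5179 0.1975]
 [0.5341 0.1204]]
proj tcp [[282.43329563 263.06411263]]
```

Call:
{"api": "carry_out", "payload": {
  "plan": [
    [-1,0.012,0.01,-0.2,0],
    [-1,0.012,0.01,-0.4,0],
    [-1,0.012,0.01,-0.55,0],
    [-1,0.012,0.01,-0.65,0],
    [-1,0.012,0.01,-0.7,0],
    [-1,0.012,0.01,-0.731,0],
    [-1,0.012,0.01,-0.731,0],
    [1,0.012,0.01,-0.731,0],
    [1,0.012,0.01,-0.731,0],
    [1,0.012,0.01,-0.731,0],
    [1,0.012,0.01,-0.731,0],
    [1,0.012,0.01,-0.731,0],
    [1,0.012,0.01,-0.731,0],
    [1,0.012,0.01,-0.731,0]
  ],
  "grip_force": 20
}}

```text
t: 3.6
eef_pos: [0.448, 0.1425, 0.0669]
tcp_rot: [0.995, 0.103, 0.0, 0.0]
force: [0.3, 0.3, 0.3]
opening: 0.0443
grasp_force: 0.0
```

Call:
{"api": "carry_out", "payload": {
  "plan": [
    [1,0,0,0,0],
    [1,0,0,0,0],
    [1,0,0,0,0],
    [1,0,0,0,0],
    [1,0,0,0,0],
    [1,0,0,0,0]
  ]
}}

```text
t: 4.2
eef_pos: [0.448, 0.1425, 0.0669]
tcp_rot: [0.995, 0.103, 0.0, 0.0]
force: [0.1, -1.6, 0.4]
opening: 0.0182
grasp_force: 20.0
```

Call:
{"api": "carry_out", "payload": {
  "plan": [
    [1,0.001,0.0,0.048,0],
    [1,0.007,0.001,0.115,0],
    [1,0.019,0.004,0.191,0],
    [1,0.037,0.008,0.265,0],
    [1,0.06,0.013,0.338,0],
    [1,0.089,0.019,0.409,0],
    [1,0.124,0.026,0.477,0],
    [1,0.164,0.034,0.542,0],
    [1,0.209,0.044,0.604,0],
    [1,0.259,0.054,0.661,0],
    [1,0.313,0.065,0.715,0],
    [1,0.371,0.077,0.764,0],
    [1,0.432,0.09,0.808,0],
    [1,0.497,0.104,0.847,0],
    [1,0.565,0.118,0.88,0],
    [1,0.635,0.132,0.908,0],
    [1,0.698,0.145,0.928,0],
    [1,0.753,0.157,0.941,0],
    [1,0.799,0.167,0.949,0],
    [1,0.836,0.174,0.954,0]
  ]
}}

```text
t: 6.2
eef_pos: [0.6574, 0.1849, 0.3054]
tcp_rot: [0.995, 0.102, -0.001, 0.001]
force: [-0.7, -5.9, 2.2]
opening: 0.0175
grasp_force: 20.0
```

Call:
{"api": "carry_out", "payload": {
  "plan": [
    [1,0.02,0.004,0.002,0],
    [1,0.038,0.008,0.003,0],
    [1,0.056,0.012,0.004,0],
    [1,0.065,0.014,0.004,0],
    [1,0.075,0.016,0.004,0],
    [1,0.075,0.016,0.004,0],
    [1,0.075,0.016,0.004,0]
  ]
}}

```text
t: 6.9
eef_pos: [0.6753, 0.1885, 0.3068]
tcp_rot: [0.995, 0.102, -0.001, 0.001]
force: [-3.6, -8.7, 5.7]
opening: 0.018
grasp_force: 20.0
```

Call:
{"api": "carry_out", "payload": {
  "plan": [
    [1,0.01,0.002,0,0],
    [1,0.02,0.004,0,0],
    [1,0.02,0.004,0,0],
    [1,0.02,0.004,0,0]
  ]
}}

```text
t: 7.3
eef_pos: [0.6778, 0.1891, 0.3063]
tcp_rot: [0.995, 0.102, -0.004, 0.002]
force: [-18.6, -11.8, 5.5]
opening: 0.0177
grasp_force: 20.0
```

```bash
python3 - <<'E'
from h import *
im,D=manip.grab_frame("side"); cv2.imwrite("pics/s2.png",im[60:260,180:360].repeat(3,0).repeat(3,1)[:600,:540])
E
```

```text
(no output)
```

View pics/s2.png

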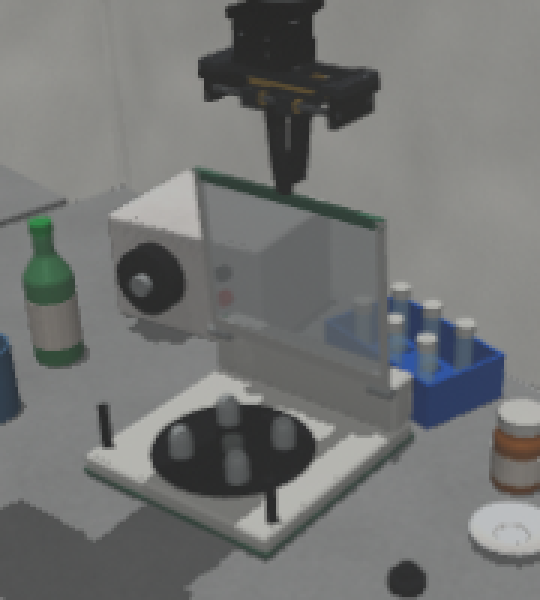

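Call:
{"api": "carry_out", "payload": {
  "plan": [
    [1,-0.015,-0.003,0,0],
    [0,-0.015,-0.003,0,0],
    [0,-0.015,-0.003,0,0],
    [0,-0.015,-0.003,0,0],
    [0,-0.015,-0.003,0,0],
    [0,-0.015,-0.003,0,0],
    [-0.2,-0.015,-0.003,0.1,0],
    [-0.2,-0.015,-0.003,0.25,0],
    [-0.2,-0.015,-0.003,0.36,0],
    [-0.2,-0.2,-0.05,0.36,0],
    [-1,-0.4,-0.1,0.2,0],
    [-1,-0.59,-0.136,0,0],
    [-1,-0.59,-0.136,-0.02,0],
    [-1,-0.59,-0.136,-0.02,0],
    [-1,-0.59,-0.136,-0.02,0]
  ]
}}

```text
t: 8.85
eef_pos: [0.5337, 0.1572, 0.3022]
tcp_rot: [0.995, 0.103, 0.001, -0.0]
force: [-0.2, 0.3, 0.5]
opening: 0.0909
grasp_force: 0.0
```

```bash
python3 - <<'E'
from h import *
s=manip.sense(); c=cam("wrist"); im,D=manip.grab_frame("wrist"); cv2.imwrite("pics/w3.png",im); np.savez("w3.npz",im=im,D=D,T=c[2])
print(s["eef_pos"]); P=cloud(c,D)
z=P[...,2]; m=((z>.054)&(z<.066)&(abs(P[...,0]-.565)<.1)&(abs(P[...,1]-.166)<.1)).astype(np.uint8)
n,l,st,ce=cv2.connectedComponentsWithStats(m)
for i in range(1,n):
    if st[i,4]>30: q=P[l==i]; print(st[i,4],np.median(q,0).round(4),(q[:,:2].min(0)/2+q[:,:2].max(0)/2).round(4),np.ptp(q[:,:2],axis=0).round(4))
E
```

```text
[0.53374918 0.15715567 0.30216006]
396 [0.5962 0.2134 0.06  ] [0.5958 0.2136] [0.0262 0.0259]
394 [0.6114 0.1366 0.06  ] [0.6117 0.1363] [0.026  0.0254]
322 [0.518  0.1979 0.0601] [0.5168 0.198 ] [0.0249 0.0243]
346 [0.5334 0.1212 0.06  ] [0.5327 0.1203] [0.0254 0.0256]
```

View pics/w3.png

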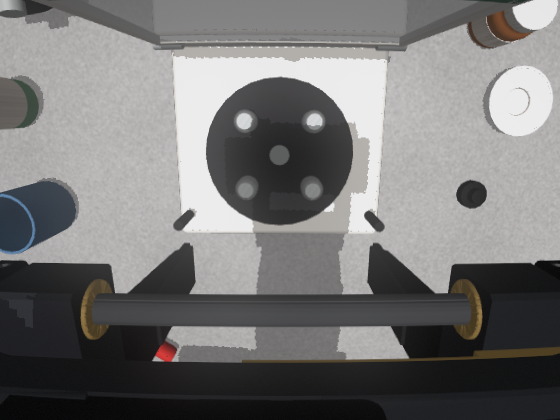

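Spigots found at (0.595,0.214), (0.612,0.136), (0.517,0.198) and (0.533,0.120). Heading for the tray handle.

Call:
{"api": "carry_out", "payload": {
  "plan": [
    [-1,-0.06,-0.2,0,0.1],
    [-1,-0.12,-0.4,0,0.2],
    [-1,-0.12,-0.6,0,0.3],
    [-1,-0.12,-0.8,0,0.4],
    [-1,-0.12,-0.98,0,0.439],
    [-1,-0.12,-0.98,0,0.439]
  ]
}}

```text
t: 9.5
eef_pos: [0.5046, -0.0913, 0.3026]
tcp_rot: [0.901, 0.434, 0.001, 0.001]
force: [0.6, 1.5, 0.1]
opening: 0.095
grasp_force: 0.0
```

Call:
{"api": "carry_out", "payload": {
  "plan": [
    [-1,0,-0.2,0,0],
    [-1,0,-0.4,-0.1,0],
    [-1,0,-0.6,-0.2,0],
    [-1,0,-0.8,-0.2,0],
    [-1,0,-0.912,-0.2,0],
    [-1,0,-0.912,-0.2,0],
    [-1,0,-0.912,-0.2,0]
  ]
}}

```text
t: 10.2
eef_pos: [0.504, -0.3172, 0.2516]
tcp_rot: [0.902, 0.432, 0.0, 0.0]
force: [-0.4, 0.2, 0.3]
opening: 0.0949
grasp_force: 0.0
```

```bash
python3 - <<'E'
from h import *
s=manip.sense(); c=cam("wrist"); im,D=manip.grab_frame("wrist"); cv2.imwrite("pics/w4.png",im); np.savez("w4.npz",im=im,D=D,T=c[2])
print(s["eef_pos"]); P=cloud(c,D); print(proj(c,[[.503,-.317,.045],[.5056,-.3196,.045]]))
print([ (np.round(x["bbox"]),x["score"]) for x in manip.spot_in("wrist","tray_handle")])
E
```

```text
[ 0.50395576 -0.31721441  0.25164013]
[[281.19099895 189.75417967]
 [284.54866434 190.11126677]]
[(array([272.,  60., 377., 295.]), 0.89)]
```

View pics/w4.png

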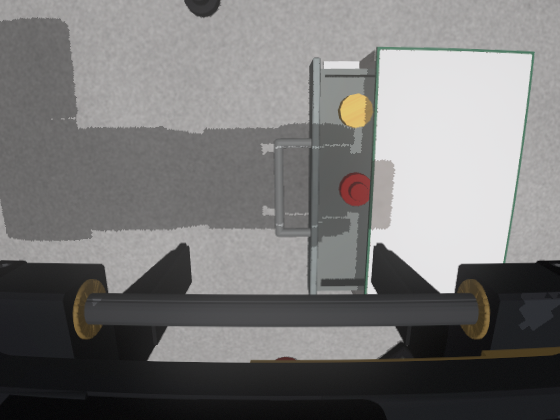

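Call:
{"api": "carry_out", "payload": {
  "plan": [
    [0.41,-0.012,0.007,-0.2,0],
    [0.41,-0.012,0.007,-0.3,0],
    [0.41,-0.012,0.007,-0.4,0],
    [0.41,-0.012,0.007,-0.5,0],
    [0.41,-0.012,0.007,-0.6,0],
    [0.41,-0.012,0.007,-0.6,0],
    [0.41,-0.012,0.007,-0.6,0],
    [0.41,-0.012,0.007,-0.6,0],
    [0.41,-0.012,0.007,-0.6,0],
    [0.41,-0.012,0.007,-0.6,0]
  ],
  "grip_force": 25
}}

```text
t: 11.3
eef_pos: [0.5006, -0.3144, 0.1024]
tcp_rot: [0.901, 0.433, 0.0, 0.001]
force: [-0.5, 0.4, 0.0]
opening: 0.0288
grasp_force: 0.0
```

Call:
{"api": "carry_out", "payload": {
  "plan": [
    [0.41,0,0,-0.12,0],
    [0.41,0,0,-0.2,0],
    [0.41,0,0,-0.26,0],
    [0.41,0,0,-0.3,0],
    [0.41,0,0,-0.322,0],
    [0.41,0,0,-0.322,0],
    [1,0,0,-0.322,0],
    [1,0,0,-0.322,0],
    [1,0,0,-0.322,0],
    [1,0,0,-0.322,0],
    [1,0,0,-0.322,0]
  ]
}}

```text
t: 12.4
eef_pos: [0.5006, -0.3146, 0.0215]
tcp_rot: [0.901, 0.433, 0.0, 0.001]
force: [1.1, -0.5, 6.2]
opening: 0.0094
grasp_force: 25.0
```

Call:
{"api": "carry_out", "payload": {
  "plan": [
    [1,-0.008,0.006,0,0],
    [1,-0.025,0.02,0,0],
    [1,-0.05,0.04,0,0],
    [1,-0.075,0.06,0,0],
    [1,-0.1,0.08,0,0],
    [1,-0.125,0.1,0,0],
    [1,-0.15,0.12,0,0],
    [1,-0.175,0.14,0,0],
    [1,-0.2,0.16,0,0],
    [1,-0.225,0.18,0,0],
    [1,-0.25,0.2,0,0],
    [1,-0.275,0.22,0,0],
    [1,-0.3,0.24,0,0],
    [1,-0.32,0.256,0,0],
    [1,-0.34,0.272,0,0],
    [1,-0.355,0.285,0,0],
    [1,-0.365,0.293,0,0],
    [1,-0.375,0.3,0,0],
    [1,-0.38,0.304,0,0],
    [1,-0.38,0.304,0,0]
  ]
}}

```text
t: 14.4
eef_pos: [0.4051, -0.239, 0.0215]
tcp_rot: [0.901, 0.433, 0.0, 0.001]
force: [-5.0, -7.5, 8.6]
opening: 0.0091
grasp_force: 25.0
```

Call:
{"api": "carry_out", "payload": {
  "plan": [
    [1,-0.008,0.006,0,0],
    [1,-0.016,0.012,0,0],
    [1,-0.022,0.018,0,0],
    [1,-0.022,0.018,0,0],
    [1,-0.022,0.018,0,0]
  ]
}}

```text
t: 14.9
eef_pos: [0.4017, -0.2363, 0.0216]
tcp_rot: [0.901, 0.433, 0.001, 0.003]
force: [0.6, -15.5, 0.3]
opening: 0.0092
grasp_force: 25.0
```

Call:
{"api": "carry_out", "payload": {
  "plan": [
    [1,0.006,-0.008,0,0],
    [0.3,0.006,-0.008,0,0],
    [0.3,0.006,-0.008,0,0],
    [0.3,0.006,-0.008,0,0],
    [0.3,0.006,-0.008,0,0],
    [0.3,0.006,-0.008,0.06,0],
    [0.3,0.006,-0.008,0.2,0],
    [0.3,0.006,-0.008,0.4,0],
    [-1,0.1,-0.15,0.6,0],
    [-1,0.17,-0.3,0.8,0],
    [-1,0.24,-0.5,1,0],
    [-1,0.24,-0.5,1,0],
    [-1,0.24,-0.5,1,0],
    [-1,0.24,-0.5,1,0],
    [-1,0.24,-0.5,1,0]
  ]
}}

```text
t: 16.4
eef_pos: [0.4591, -0.3577, 0.2696]
tcp_rot: [0.901, 0.433, -0.0, -0.001]
force: [-0.3, 0.8, -0.4]
opening: 0.0837
grasp_force: 0.0
```

```bash
python3 - <<'E'
from h import *
s=manip.sense(); c=cam("wrist"); im,D=manip.grab_frame("wrist"); cv2.imwrite("pics/w5.png",im); np.savez("w5.npz",im=im,D=D,T=c[2])
print(s["eef_pos"],s["force"]); 
print([ (np.round(x["bbox"]),round(x["score"],2)) for x in manip.spot_in("wrist","sleeve1")])
E
```

```text
[ 0.45910343 -0.35767037  0.26959941] [-0.27218074  0.7768701  -0.43123536]
[(array([304.,  37., 348.,  86.]), 0.79), (array([299., 181., 339., 225.]), 0.78), (array([231.,  34., 264.,  74.]), 0.41)]
```

View pics/w5.png

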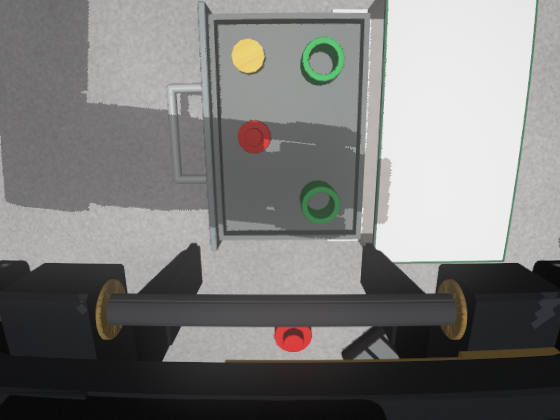

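Two sleeves show in the fully visible tray, at (323,60) and (320,203). The nut is at (248,56) and the plug at (254,137).

```bash
cat >> h.py <<'E'
def rings(c,im,D,z0=.060):
    P=cloud(c,D); h=cv2.cvtColor(im,cv2.COLOR_BGR2HSV)
    g=((h[...,0]>50)&(h[...,0]<85)&(h[...,1]>120)&(h[...,2]>40)&(abs(P[...,2]-z0)<.006)).astype(np.uint8)
    n,l,st,_=cv2.connectedComponentsWithStats(g,connectivity=8); out=[]
    for i in range(1,n):
        if st[i,4]<60: continue
        v,u=np.where(l==i); W=at_z(c,np.stack([u,v],1),z0)[:,:2]
        (e,r)=cv2.minEnclosingCircle((W*1000).astype(np.float32)); out.append((np.array(e)/1000,r,st[i,:5].tolist(),np.median(P[l==i][:,2])))
    return out
E
python3 - <<'E'
from h import *
d=np.load("w5.npz"); K,k1,_=cam("wrist"); c=(K,k1,d["T"])
th=np.radians(-38.7)
tin=np.array([.4017,-.2363])+.129*np.array([np.cos(th),np.sin(th)])
print("tray_in est",tin)
R=np.array([[np.cos(th),-np.sin(th)],[np.sin(th),np.cos(th)]])
for e,r,b,z in rings(c,d["im"],d["D"]): print(e.round(4),round(r,1),b,z.round(4),"in tray frame",((e-tin)@R).round(4))
print("walls inner", ((at_z(c,[[221,120],[359,120],[290,22],[290,236]],.036)[:,:2]-tin)@R).round(4))
print("handle", at_z(c,[[176,133]],.045))
E
```

```text
tray_in est [ 0.50237552 -0.3169563 ]
[ 0.5747 -0.2784] 21.2 [302, 38, 42, 43, 662] 0.0596 in tray frame [0.0323 0.0753]
[ 0.4809 -0.3974] 20.6 [302, 187, 37, 36, 326] 0.0597 in tray frame [ 0.0335 -0.0762]
walls inner [[-0.0772  0.0149]
 [ 0.077   0.015 ]
 [-0.0006  0.1165]
 [ 0.0006 -0.1211]]
handle [[ 0.40467199 -0.2369191   0.045     ]]
```

Call:
{"api": "carry_out", "payload": {
  "plan": [
    [-0.22,0.15,0.1,0,0],
    [-0.22,0.3,0.2,-0.1,0],
    [-0.22,0.42,0.29,-0.25,0],
    [-0.22,0.462,0.317,-0.4,0],
    [-0.22,0.462,0.317,-0.55,0],
    [-0.22,0.462,0.317,-0.6,0],
    [-0.22,0.462,0.317,-0.6,0],
    [-0.22,0.462,0.317,-0.6,0]
  ],
  "grip_force": 20
}}

```text
t: 17.3
eef_pos: [0.5756, -0.2799, 0.1224]
tcp_rot: [0.902, 0.433, 0.0, 0.001]
force: [-0.6, -0.3, 1.0]
opening: 0.0583
grasp_force: 0.0
```

```bash
python3 - <<'E'
from h import *
s=manip.sense(); c=cam("wrist"); im,D=manip.grab_frame("wrist")
print(s["eef_pos"],s["opening"])
for e,r,b,z in rings(c,im,D): print(e.round(4),round(r,1),b,z.round(4))
E
```

```text
[ 0.57557979 -0.27994725  0.12235645] 0.05827014419093989
[ 0.5757 -0.2778] 21.3 [251, 196, 61, 59, 1449] 0.0596
```

Call:
{"api": "carry_out", "payload": {
  "plan": [
    [-0.22,0,0.008,-0.1,0],
    [-0.22,0,0.008,-0.2,0],
    [-0.22,0,0.008,-0.28,0],
    [-0.22,0,0.008,-0.34,0],
    [-0.22,0,0.008,-0.378,0],
    [-0.22,0,0.008,-0.378,0],
    [1,0,0.008,-0.378,0],
    [1,0,0.008,-0.378,0],
    [1,0,0.008,-0.378,0],
    [1,0,0.008,-0.378,0],
    [1,0,0.008,-0.378,0],
    [1,0,0.008,-0.378,0],
    [1,0,0.008,-0.36,0],
    [1,0,0.008,-0.25,0],
    [1,0,0.008,-0.1,0],
    [1,0,0.008,0.1,0],
    [1,0,0.008,0.25,0]
  ]
}}

```text
t: 19.05
eef_pos: [0.5754, -0.2775, 0.1864]
tcp_rot: [0.901, 0.433, 0.0, 0.001]
force: [0.1, -0.9, 0.2]
opening: 0.0439
grasp_force: 20.0
```

Call:
{"api": "carry_out", "payload": {
  "plan": [
    [1,-0.02,0.06,0.05,0],
    [1,-0.05,0.2,0.05,0],
    [1,-0.08,0.36,0.05,0],
    [1,-0.11,0.52,0.05,0],
    [1,-0.14,0.7,0.05,0],
    [1,-0.17,0.85,0.05,0],
    [1,-0.2,0.96,0.05,0],
    [1,-0.2,0.96,0.05,0]
  ]
}}

```text
t: 19.85
eef_pos: [0.5234, -0.0342, 0.1954]
tcp_rot: [0.901, 0.434, -0.001, -0.001]
force: [0.0, -0.5, -0.3]
opening: 0.0444
grasp_force: 20.0
```

Call:
{"api": "carry_out", "payload": {
  "plan": [
    [1,-0.01,0.1,0,0],
    [1,-0.02,0.26,0,0],
    [1,-0.03,0.42,0,0],
    [1,-0.033,0.58,0,0],
    [1,-0.033,0.7,0,0],
    [1,-0.033,0.74,0,0],
    [1,-0.033,0.74,0,0],
    [1,-0.033,0.74,0,0]
  ]
}}

```text
t: 20.65
eef_pos: [0.5169, 0.1466, 0.1956]
tcp_rot: [0.902, 0.433, -0.0, 0.0]
force: [-0.7, 0.4, -0.3]
opening: 0.0444
grasp_force: 20.0
```

```bash
cat >> h.py <<'E'
def spigs(c,D):
    P=cloud(c,D); m=(abs(P[...,2]-.060)<.003)&(abs(P[...,0]-.565)<.08)&(abs(P[...,1]-.167)<.08)
    n,l,st,_=cv2.connectedComponentsWithStats(m.astype(np.uint8)); out=[]
    for i in range(1,n):
        if st[i,4]>60:
            v,u=np.where(l==i); W=at_z(c,np.stack([u,v],1),.061)[:,:2]; (e,r)=cv2.minEnclosingCircle((W*1000).astype(np.float32)); out.append((np.array(e)/1000,r,np.median(P[l==i],0),st[i].tolist()))
    return out
E
python3 - <<'E'
from h import *
s=manip.sense(); c=cam("wrist"); im,D=manip.grab_frame("wrist"); cv2.imwrite("pics/w6.png",im)
p=s["eef_pos"]; print(p,s["opening"],s["force"])
for e,r,b,z in rings(c,im,D,p[2]+.033): print("sleeve",e.round(4),round(r,1),b,z.round(4),(e-p[:2]).round(4))
for e,r,md,b in spigs(c,D): print("sp",e.round(4),round(r,1),md.round(4),b)
E
```

```text
[0.51691665 0.14655198 0.19559377] 0.04435121584295255 [-0.67344012  0.44885399 -0.26580963]
sleeve [0.5175 0.1488] 21.1 [232, 244, 99, 50, 2015] 0.2277 [0.0006 0.0023]
sleeve [0.5056 0.1346] 12.4 [252, 327, 57, 10, 326] 0.228 [-0.0114 -0.012 ]
sp [0.5948 0.2136] 11.5 [0.595  0.2138 0.0605] [292, 72, 28, 28, 580]
sp [0.6105 0.1366] 11.2 [0.6109 0.1365 0.0603] [362, 134, 26, 26, 489]
sp [0.5181 0.1983] 11.2 [0.5179 0.1984 0.0605] [234, 145, 25, 27, 503]
sp [0.533 0.121] 11.4 [0.5329 0.1206 0.0606] [302, 203, 25, 25, 446]
```

View pics/w6.png

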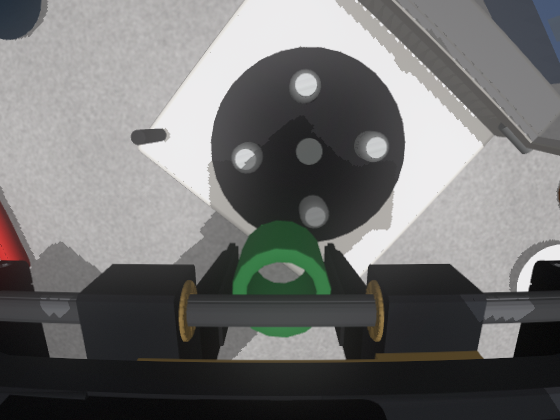

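Call:
{"api": "carry_out", "payload": {
  "plan": [
    [1,0.002,0.1,0,0],
    [1,0.003,0.206,0,0],
    [1,0.003,0.206,-0.15,0],
    [1,0.003,0.206,-0.3,0],
    [1,0.003,0.206,-0.4,0],
    [1,0.003,0.206,-0.45,0],
    [1,0.003,0.206,-0.47,0],
    [1,0.003,0.206,-0.49,0],
    [1,0.003,0.206,-0.51,0],
    [1,0.003,0.206,-0.52,0]
  ]
}}

```text
t: 21.7
eef_pos: [0.5181, 0.199, 0.0663]
tcp_rot: [0.901, 0.433, 0.001, 0.0]
force: [-0.4, 0.7, -0.0]
opening: 0.0438
grasp_force: 20.0
```

Call:
{"api": "carry_out", "payload": {
  "plan": [
    [1,0,0,-0.02,0],
    [1,0,0,-0.04,0],
    [1,0,0,-0.06,0],
    [1,0,0,-0.075,0],
    [1,0,0,-0.085,0],
    [1,0,0,-0.095,0],
    [1,0,0,-0.103,0],
    [1,0,0,-0.106,0],
    [1,0,0,-0.106,0]
  ]
}}

```text
t: 22.6
eef_pos: [0.5179, 0.1991, 0.041]
tcp_rot: [0.901, 0.433, 0.001, 0.0]
force: [-5.0, -1.7, 22.2]
opening: 0.0441
grasp_force: 20.0
```

Call:
{"api": "carry_out", "payload": {
  "plan": [
    [1,0,0,0.006,0],
    [-0.22,0,0,0.006,0],
    [-0.22,0,0,0.006,0],
    [-0.22,0,0,0.006,0],
    [-0.22,0,0,0.006,0],
    [-0.22,0,0,0.05,0],
    [-0.22,0,0,0.15,0],
    [-0.22,0,0,0.3,0],
    [-0.22,0,0,0.5,0],
    [-0.22,0,-0.1,0.64,0],
    [-0.22,0,-0.25,0.64,0],
    [-0.22,0,-0.4,0.64,0],
    [-0.22,0,-0.4,0.64,0]
  ]
}}

```text
t: 23.9
eef_pos: [0.5177, 0.096, 0.2005]
tcp_rot: [0.902, 0.432, 0.0, 0.0]
force: [-0.2, -0.6, -0.3]
opening: 0.0581
grasp_force: 0.0
```

```bash
python3 - <<'E'
from h import *
s=manip.sense(); c=cam("wrist"); im,D=manip.grab_frame("wrist"); cv2.imwrite("pics/w7.png",im)
p=s["eef_pos"]; print(p,s["opening"],s["force"])
for e,r,b,z in rings(c,im,D,.074): print("sleeve",e.round(4),round(r,1),b,z.round(4))
for e,r,md,b in spigs(c,D): print("sp",e.round(4),round(r,1),md.round(4),b)
E
```

```text
[0.51766609 0.09600441 0.20053718] 0.05807722469523992 [-0.16116819 -0.59040828 -0.27572222]
sleeve [0.5171 0.1988] 21.1 [179, 86, 50, 53, 820] 0.0737
sp [0.5952 0.2128] 11.6 [0.5953 0.2135 0.0605] [253, 23, 27, 28, 599]
sp [0.6105 0.136 ] 11.5 [0.6109 0.1359 0.0604] [325, 87, 27, 28, 551]
sp [0.5136 0.2021] 14.2 [0.5057 0.2087 0.06  ] [188, 95, 14, 35, 63]
sp [0.5175 0.1977] 11.6 [0.5176 0.1981 0.0605] [195, 100, 26, 27, 529]
sp [0.5328 0.12  ] 11.4 [0.5329 0.1202 0.0605] [266, 160, 26, 25, 486]
```

Sleeve one is seated, with its top at 0.0737 m. Back to the tray for a fresh look.

Call:
{"api": "carry_out", "payload": {
  "plan": [
    [-0.22,0,-0.16,0.1,0],
    [-0.22,-0.02,-0.34,0.2,0],
    [-0.22,-0.04,-0.52,0.28,0],
    [-0.22,-0.06,-0.7,0.28,0],
    [-0.22,-0.08,-0.88,0.28,0],
    [-0.22,-0.1,-0.96,0.28,0]
  ]
}}

```text
t: 24.55
eef_pos: [0.4927, -0.1431, 0.2699]
tcp_rot: [0.902, 0.432, 0.0, 0.0]
force: [1.0, 0.7, 0.1]
opening: 0.0583
grasp_force: 0.0
```

Call:
{"api": "carry_out", "payload": {
  "plan": [
    [-0.22,0,-0.16,0,0],
    [-0.22,-0.05,-0.34,0,0],
    [-0.22,-0.1,-0.52,0,0],
    [-0.22,-0.13,-0.7,0,0],
    [-0.22,-0.13,-0.86,0,0],
    [-0.22,-0.13,-0.86,0,0],
    [-0.22,-0.13,-0.86,0,0]
  ]
}}

```text
t: 25.25
eef_pos: [0.4605, -0.3558, 0.2692]
tcp_rot: [0.902, 0.433, 0.0, -0.0]
force: [-0.3, 0.4, -0.3]
opening: 0.0583
grasp_force: 0.0
```

```bash
sed -i 's/h\[...,2\]>40)/h[...,2]>25)/' h.py; python3 - <<'E'
from h import *
s=manip.sense(); c=cam("wrist"); im,D=manip.grab_frame("wrist"); cv2.imwrite("pics/w8.png",im)
p=s["eef_pos"]; print(p,s["opening"],s["force"])
for e,r,b,z in rings(c,im,D): print("sleeve",e.round(4),round(r,1),b,z.round(4))
print([ (np.round(x["bbox"]),round(x["score"],2)) for x in manip.spot_in("wrist","sleeve1")])
E
```

```text
[ 0.46046202 -0.355795    0.26919796] 0.05833902745550044 [-0.25070233  0.35922903 -0.29735508]
sleeve [ 0.4803 -0.3979] 21.0 [302, 189, 37, 37, 442] 0.0597
[]
```

View pics/w8.png

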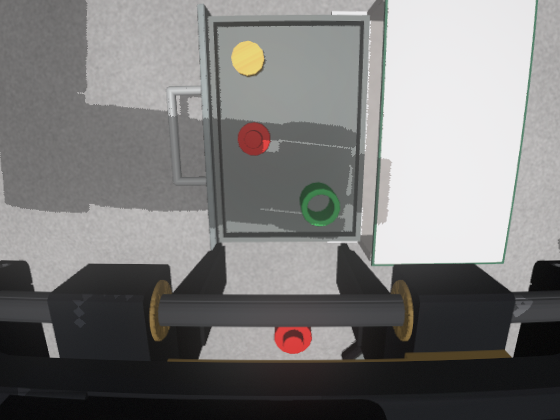

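The second sleeve is unmoved at (320,205), and the first sleeve's place is empty.

Call:
{"api": "carry_out", "payload": {
  "plan": [
    [-0.22,0.04,-0.08,-0.1,0],
    [-0.22,0.079,-0.168,-0.25,0],
    [-0.22,0.079,-0.168,-0.4,0],
    [-0.22,0.079,-0.168,-0.55,0],
    [-0.22,0.079,-0.168,-0.6,0],
    [-0.22,0.079,-0.168,-0.6,0],
    [-0.22,0.079,-0.168,-0.6,0]
  ]
}}

```text
t: 26.05
eef_pos: [0.4809, -0.3979, 0.1212]
tcp_rot: [0.901, 0.433, 0.0, 0.001]
force: [-0.3, 0.2, 0.2]
opening: 0.0581
grasp_force: 0.0
```

```bash
python3 - <<'E'
from h import *
s=manip.sense(); c=cam("wrist"); im,D=manip.grab_frame("wrist")
print(s["eef_pos"],s["opening"])
for e,r,b,z in rings(c,im,D): print(e.round(4),round(r,1),b,z.round(4))
E
```

```text
[ 0.48089344 -0.39793779  0.12116475] 0.05813424668776076
[ 0.4814 -0.3979] 21.8 [252, 198, 62, 61, 1454] 0.0597
```

Call:
{"api": "carry_out", "payload": {
  "plan": [
    [-0.22,0.002,0,-0.1,0],
    [-0.22,0.002,0,-0.2,0],
    [-0.22,0.002,0,-0.28,0],
    [-0.22,0.002,0,-0.34,0],
    [-0.22,0.002,0,-0.373,0],
    [-0.22,0.002,0,-0.373,0],
    [1,0.002,0,-0.373,0],
    [1,0.002,0,-0.373,0],
    [1,0.002,0,-0.373,0],
    [1,0.002,0,-0.373,0],
    [1,0.002,0,-0.373,0],
    [1,0.002,0,-0.373,0],
    [1,0.002,0,-0.355,0],
    [1,0.002,0,-0.25,0],
    [1,0.002,0,-0.1,0],
    [1,0.002,0,0.1,0],
    [1,0.002,0,0.28,0],
    [1,0.002,0,0.28,0]
  ]
}}

```text
t: 27.9
eef_pos: [0.482, -0.3994, 0.1959]
tcp_rot: [0.901, 0.433, 0.002, 0.005]
force: [-0.1, -1.2, -0.8]
opening: 0.0432
grasp_force: 20.0
```

Call:
{"api": "carry_out", "payload": {
  "plan": [
    [1,0.01,0.06,0,0],
    [1,0.03,0.2,0,0],
    [1,0.05,0.36,0,0],
    [1,0.07,0.52,0,0],
    [1,0.09,0.7,0,0],
    [1,0.1,0.86,0,0],
    [1,0.1,1,0,0]
  ]
}}

```text
t: 28.6
eef_pos: [0.5044, -0.1448, 0.1878]
tcp_rot: [0.901, 0.433, -0.001, -0.001]
force: [0.7, 0.1, -1.4]
opening: 0.0433
grasp_force: 20.0
```

Call:
{"api": "carry_out", "payload": {
  "plan": [
    [1,0.01,0.16,0,0],
    [1,0.03,0.32,0,0],
    [1,0.05,0.48,0,0],
    [1,0.07,0.64,0,0],
    [1,0.09,0.8,0,0],
    [1,0.1,0.92,0,0],
    [1,0.1,1,0,0],
    [1,0.1,1,0,0],
    [1,0.1,1,0,0]
  ]
}}

```text
t: 29.5
eef_pos: [0.5295, 0.1024, 0.1882]
tcp_rot: [0.901, 0.433, -0.001, -0.0]
force: [-0.6, 0.2, -0.4]
opening: 0.0432
grasp_force: 20.0
```

```bash
python3 - <<'E'
from h import *
s=manip.sense(); c=cam("wrist"); im,D=manip.grab_frame("wrist"); p=s["eef_pos"]
print(p,s["opening"])
P=cloud(c,D); h=cv2.cvtColor(im,cv2.COLOR_BGR2HSV)
for e,r,b,z in rings(c,im,D,.074): print("seated",e.round(4),round(r,1),z.round(4))
for e,r,md,b in spigs(c,D): print("sp",e.round(4),round(r,1),md.round(4),b)
E
```

```text
[0.52945427 0.10238309 0.18822736] 0.04321685784614532
seated [0.5171 0.1987] 21.2 0.0737
sp [0.595  0.2128] 11.9 [0.5956 0.2134 0.0604] [246, 34, 30, 32, 652]
sp [0.6109 0.1364] 11.4 [0.611  0.1359 0.0604] [321, 101, 28, 28, 559]
sp [0.5139 0.2017] 14.3 [0.5054 0.2083 0.0604] [180, 109, 15, 36, 80]
sp [0.518  0.1975] 11.5 [0.5177 0.1979 0.0605] [187, 114, 26, 27, 544]
sp [0.5333 0.1208] 11.7 [0.5332 0.1203 0.0606] [260, 175, 27, 26, 501]
```

Call:
{"api": "carry_out", "payload": {
  "plan": [
    [1,0.015,0.073,0,0],
    [1,0.015,0.073,-0.12,0],
    [1,0.015,0.073,-0.26,0],
    [1,0.015,0.073,-0.36,0],
    [1,0.015,0.073,-0.42,0],
    [1,0.015,0.073,-0.45,0],
    [1,0.015,0.073,-0.47,0],
    [1,0.015,0.073,-0.489,0],
    [1,0.015,0.073,-0.489,0]
  ]
}}

```text
t: 30.45
eef_pos: [0.5344, 0.1201, 0.0672]
tcp_rot: [0.902, 0.433, 0.0, 0.0]
force: [0.1, -0.1, -1.0]
opening: 0.0434
grasp_force: 20.0
```

Call:
{"api": "carry_out", "payload": {
  "plan": [
    [1,0,0,-0.02,0],
    [1,0,0,-0.04,0],
    [1,0,0,-0.06,0],
    [1,0,0,-0.075,0],
    [1,0,0,-0.085,0],
    [1,0,0,-0.095,0],
    [1,0,0,-0.103,0],
    [1,0,0,-0.109,0],
    [1,0,0,-0.109,0]
  ]
}}

```text
t: 31.35
eef_pos: [0.5343, 0.1203, 0.041]
tcp_rot: [0.901, 0.433, 0.0, 0.0]
force: [-4.5, -1.2, 15.0]
opening: 0.0435
grasp_force: 20.0
```

Call:
{"api": "carry_out", "payload": {
  "plan": [
    [1,0,0,0.004,0],
    [-0.22,0,0,0.004,0],
    [-0.22,0,0,0.004,0],
    [-0.22,0,0,0.004,0],
    [-0.22,0,0,0.004,0],
    [-0.22,0,0,0.05,0],
    [-0.22,0,0,0.15,0],
    [-0.22,0,0,0.3,0],
    [-0.22,0,0,0.5,0],
    [-0.22,0,-0.1,0.64,0],
    [-0.22,0,-0.25,0.64,0],
    [-0.22,0,-0.4,0.64,0],
    [-0.22,0,-0.4,0.64,0]
  ]
}}

```text
t: 32.65
eef_pos: [0.5342, 0.0172, 0.2011]
tcp_rot: [0.902, 0.432, 0.0, 0.001]
force: [-0.0, -0.4, 0.8]
opening: 0.0579
grasp_force: 0.0
```

```bash
python3 - <<'E'
from h import *
s=manip.sense(); c=cam("wrist"); im,D=manip.grab_frame("wrist"); p=s["eef_pos"]
print(p,s["opening"])
for e,r,b,z in rings(c,im,D,.074): print("seated",e.round(4),round(r,1),z.round(4))
E
```

```text
[0.53424869 0.01715594 0.20109283] 0.057870177986162674
seated [0.5171 0.1989] 21.3 0.0739
seated [0.5335 0.1205] 21.4 0.0737
```

Call:
{"api": "carry_out", "payload": {
  "plan": [
    [0.41,-0.09,-0.17,0,0],
    [0.41,-0.18,-0.34,0,0],
    [0.41,-0.27,-0.51,0,0],
    [0.41,-0.36,-0.68,0,0],
    [0.41,-0.45,-0.86,-0.1,0],
    [0.41,-0.523,-1,-0.25,0],
    [0.41,-0.523,-1,-0.4,0],
    [0.41,-0.523,-1,-0.4,0],
    [0.41,-0.523,-1,-0.4,0]
  ],
  "grip_force": 25
}}

```text
t: 33.6
eef_pos: [0.4039, -0.229, 0.1005]
tcp_rot: [0.901, 0.433, -0.0, -0.001]
force: [0.6, 0.4, 0.5]
opening: 0.0278
grasp_force: 0.0
```

```bash
python3 - <<'E'
from h import *
s=manip.sense(); c=cam("wrist"); im,D=manip.grab_frame("wrist"); p=s["eef_pos"]
print(p,s["opening"]); P=cloud(c,D)
th=np.radians(-38.7); R=np.array([[np.cos(th),-np.sin(th)],[np.sin(th),np.cos(th)]])
L=(P[...,:2]-p[:2])@R; m=(abs(L[...,0])<.025)&(abs(L[...,1])<.035)&(P[...,2]>.038)&(P[...,2]<.05)
print(m.sum(),np.percentile(L[m],[5,50,95],axis=0),np.median(P[m][:,2]))
cv2.imwrite("pics/w9.png",im)
E
```

```text
[ 0.40391935 -0.22904936  0.100513  ] 0.027761803172075817
1462 [[-0.0031401  -0.030952  ]
 [ 0.00153863  0.00176321]
 [ 0.00619841  0.03177536]] 0.044008373401069126
```

Call:
{"api": "carry_out", "payload": {
  "plan": [
    [0.41,0.005,-0.004,-0.1,0],
    [0.41,0.005,-0.004,-0.18,0],
    [0.41,0.005,-0.004,-0.25,0],
    [0.41,0.005,-0.004,-0.3,0],
    [0.41,0.005,-0.004,-0.318,0],
    [0.41,0.005,-0.004,-0.318,0],
    [1,0.005,-0.004,-0.318,0],
    [1,0.005,-0.004,-0.318,0],
    [1,0.005,-0.004,-0.318,0],
    [1,0.005,-0.004,-0.318,0],
    [1,0.005,-0.004,-0.318,0]
  ]
}}

```text
t: 34.75
eef_pos: [0.4056, -0.2313, 0.0211]
tcp_rot: [0.901, 0.433, 0.001, 0.001]
force: [3.7, 0.5, 7.0]
opening: 0.0093
grasp_force: 25.0
```

Call:
{"api": "carry_out", "payload": {
  "plan": [
    [1,0.008,-0.006,0,0],
    [1,0.025,-0.02,0,0],
    [1,0.05,-0.039,0,0],
    [1,0.076,-0.06,0,0],
    [1,0.101,-0.08,0,0],
    [1,0.127,-0.1,0,0],
    [1,0.152,-0.12,0,0],
    [1,0.178,-0.14,0,0],
    [1,0.203,-0.16,0,0],
    [1,0.228,-0.18,0,0],
    [1,0.254,-0.2,0,0],
    [1,0.279,-0.22,0,0],
    [1,0.305,-0.24,0,0],
    [1,0.327,-0.258,0,0],
    [1,0.345,-0.272,0,0],
    [1,0.36,-0.284,0,0],
    [1,0.373,-0.294,0,0],
    [1,0.383,-0.302,0,0],
    [1,0.39,-0.307,0,0],
    [1,0.39,-0.307,0,0]
  ]
}}

```text
t: 36.75
eef_pos: [0.5027, -0.3078, 0.0211]
tcp_rot: [0.901, 0.433, 0.0, 0.001]
force: [2.2, -1.1, 6.8]
opening: 0.0095
grasp_force: 25.0
```

Call:
{"api": "carry_out", "payload": {
  "plan": [
    [1,0.006,-0.005,0,0],
    [1,0.012,-0.01,0,0],
    [1,0.016,-0.0125,0,0],
    [1,0.02,-0.016,0,0],
    [1,0.02,-0.016,0,0]
  ]
}}

```text
t: 37.25
eef_pos: [0.5075, -0.3116, 0.0211]
tcp_rot: [0.901, 0.433, 0.0, 0.0]
force: [0.5, 2.2, 6.9]
opening: 0.0092
grasp_force: 25.0
```

Call:
{"api": "carry_out", "payload": {
  "plan": [
    [1,0.004,-0.003,0,0],
    [1,0.008,-0.006,0,0],
    [1,0.012,-0.009,0,0],
    [1,0.012,-0.009,0,0],
    [1,0.012,-0.009,0,0]
  ]
}}

```text
t: 37.75
eef_pos: [0.5077, -0.3117, 0.021]
tcp_rot: [0.901, 0.433, -0.002, -0.003]
force: [-12.9, 8.7, 17.8]
opening: 0.0094
grasp_force: 25.0
```

Call:
{"api": "carry_out", "payload": {
  "plan": [
    [1,-0.008,0.006,0,0],
    [0.41,-0.008,0.006,0,0],
    [0.41,-0.008,0.006,0,0],
    [0.41,-0.008,0.006,0,0],
    [0.41,-0.008,0.006,0,0],
    [0.41,-0.008,0.006,0.06,0],
    [0.41,-0.008,0.006,0.2,0],
    [0.41,-0.008,0.006,0.4,0],
    [0.41,-0.008,0.006,0.6,0],
    [0.41,-0.008,0.006,0.8,0],
    [0.41,-0.008,0.006,0.92,0],
    [0.41,-0.008,0.006,0.92,0]
  ]
}}

```text
t: 38.95
eef_pos: [0.5092, -0.3129, 0.2563]
tcp_rot: [0.901, 0.433, 0.002, 0.004]
force: [-0.2, -0.4, -0.4]
opening: 0.0279
grasp_force: 0.0
```

```bash
python3 - <<'E'
from h import *
s=manip.sense(); c=cam("wrist"); im,D=manip.grab_frame("wrist"); cv2.imwrite("pics/w10.png",im); p=s["eef_pos"]
print(p); P=cloud(c,D); th=np.radians(-38.7); R=np.array([[np.cos(th),-np.sin(th)],[np.sin(th),np.cos(th)]])
L=(P[...,:2]-[.61095,-.40401])@R; m=(L[...,0]<-.11)&(L[...,0]>-.17)&(abs(L[...,1])<.04)&(P[...,2]>.036)&(P[...,2]<.05)
print("handle cabx",np.percentile(L[m][:,0],[5,50,95]))
m=(abs(L[...,1])<.04)&(L[...,0]>-.12)&(L[...,0]<-.08)&(P[...,2]>.045)&(P[...,2]<.055); print("panel",np.percentile(L[m][:,0],[5,50,95]))
m=(abs(L[...,1])<.04)&(P[...,2]>.078)&(P[...,2]<.09)&(L[...,0]>-.08); print("roof front",np.percentile(L[m][:,0],[1,5]))
im,D=manip.grab_frame("side"); cv2.imwrite("pics/s10.png",im[100:380,180:500].repeat(2,0).repeat(2,1))
E
```

```text
[ 0.50921992 -0.31287077  0.25625295]
handle cabx [-0.14467698 -0.14024195 -0.13582655]
panel [-0.10483564 -0.1013512  -0.09779341]
roof front [-0.05060449 -0.04502776]
```

View pics/s10.png

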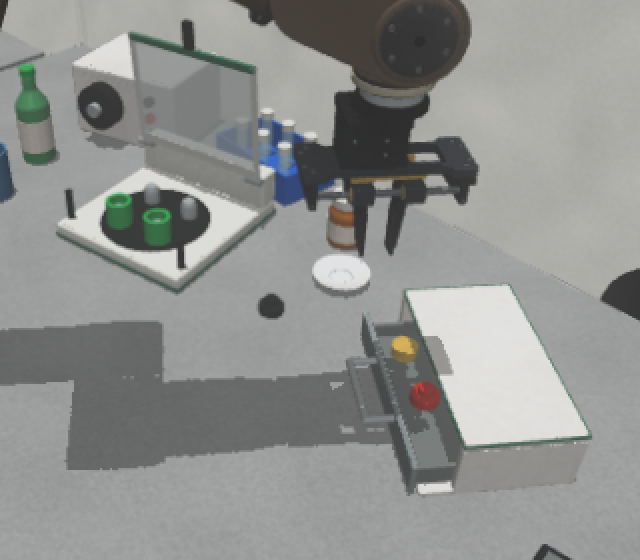

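Call:
{"api": "carry_out", "payload": {
  "plan": [
    [0,0,0.1,0.1,0],
    [0,0,0.25,0.25,-0.1],
    [0,0,0.4,0.4,-0.19],
    [0,0,0.55,0.5,-0.28],
    [0,0,0.7,0.58,-0.37],
    [0,0,0.86,0.58,-0.439],
    [0,0,1,0.58,-0.439],
    [0,0,1,0.58,-0.439]
  ]
}}

```text
t: 39.85
eef_pos: [0.5077, -0.059, 0.3946]
tcp_rot: [0.995, 0.104, -0.001, -0.001]
force: [1.0, -0.4, 0.4]
opening: 0.0475
grasp_force: 0.0
```

Call:
{"api": "carry_out", "payload": {
  "plan": [
    [0,0.1,0.15,0,0],
    [0,0.2,0.3,0,0],
    [0,0.3,0.45,0,0],
    [0,0.4,0.6,0,0],
    [0,0.5,0.75,0,0],
    [0,0.5,0.9,0,0],
    [0,0.5,0.95,0,0],
    [0,0.5,0.95,0,0]
  ]
}}

```text
t: 40.65
eef_pos: [0.6332, 0.1762, 0.3939]
tcp_rot: [0.995, 0.104, -0.001, 0.0]
force: [0.0, -0.4, -0.3]
opening: 0.0477
grasp_force: 0.0
```

```bash
python3 - <<'E'
from h import *
s=manip.sense(); c=cam("wrist"); p=s["eef_pos"]; im,D=manip.grab_frame("wrist"); cv2.imwrite("pics/w11.png",im)
print(p,s["tcp_rot"],proj(c,[[.6753,.1885,.342]])); P=cloud(c,D)
m=(im.max(2)<70)&(P[...,2]>.30)&(P[...,2]<.355)&(abs(P[...,0]-.68)<.04)&(abs(P[...,1]-.19)<.04)
print(m.sum(),np.percentile(P[m],[3,50,97],axis=0) if m.any() else 0)
E
```

```text
[0.63315506 0.17615001 0.39388373] [ 9.94605291e-01  1.03724423e-01 -1.23401782e-03  1.88482458e-04] [[276.81199934 165.9634189 ]]
763 [[0.65781098 0.1792162  0.30471   ]
 [0.66664188 0.18745996 0.33970238]
 [0.67177295 0.19548665 0.34215955]]
```

View pics/w11.png

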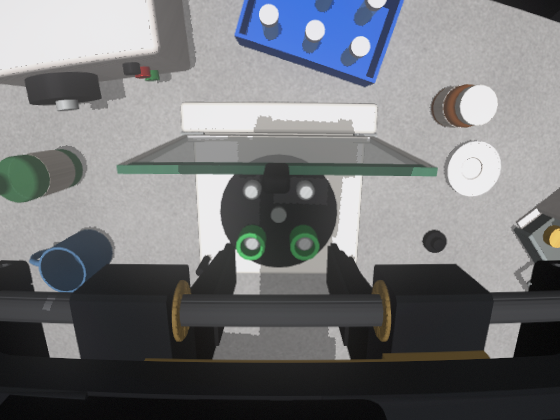

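The tab stands at (277,175), top 0.342 m, matching the cover at 1.5 rad. Both sleeves are on spigots at (251,243) and (304,243).

Call:
{"api": "carry_out", "payload": {
  "plan": [
    [0,0.07,0.024,0,0],
    [0,0.134,0.046,0,0],
    [0,0.134,0.046,-0.08,0],
    [0,0.134,0.046,-0.18,0],
    [0,0.134,0.046,-0.27,0],
    [0,0.134,0.046,-0.33,0],
    [0,0.134,0.046,-0.348,0],
    [0,0.134,0.046,-0.348,0],
    [1,0.134,0.046,-0.348,0],
    [1,0.134,0.046,-0.348,0],
    [1,0.134,0.046,-0.348,0],
    [1,0.134,0.046,-0.348,0],
    [1,0.134,0.046,-0.348,0],
    [1,0.134,0.046,-0.348,0],
    [1,0.134,0.046,-0.348,0]
  ],
  "grip_force": 20
}}

```text
t: 42.2
eef_pos: [0.6668, 0.1867, 0.3087]
tcp_rot: [0.995, 0.103, 0.0, 0.0]
force: [-0.4, -1.3, 2.5]
opening: 0.0174
grasp_force: 20.0
```

Call:
{"api": "carry_out", "payload": {
  "plan": [
    [1,-0.038,-0.008,-0.003,0],
    [1,-0.093,-0.019,-0.012,0],
    [1,-0.167,-0.035,-0.028,0],
    [1,-0.239,-0.05,-0.05,0],
    [1,-0.309,-0.064,-0.077,0],
    [1,-0.377,-0.079,-0.111,0],
    [1,-0.441,-0.092,-0.15,0],
    [1,-0.503,-0.105,-0.194,0],
    [1,-0.561,-0.117,-0.243,0],
    [1,-0.615,-0.128,-0.296,0],
    [1,-0.664,-0.139,-0.354,0],
    [1,-0.709,-0.148,-0.416,0],
    [1,-0.749,-0.156,-0.481,0],
    [1,-0.776,-0.162,-0.531,0],
    [1,-0.799,-0.167,-0.584,0],
    [1,-0.817,-0.17,-0.628,0],
    [1,-0.832,-0.173,-0.674,0],
    [1,-0.844,-0.176,-0.72,0],
    [1,-0.844,-0.176,-0.72,0]
  ]
}}

```text
t: 44.1
eef_pos: [0.4536, 0.1435, 0.1271]
tcp_rot: [0.995, 0.102, -0.002, -0.001]
force: [-3.7, 8.4, -0.9]
opening: 0.018
grasp_force: 20.0
```

Call:
{"api": "carry_out", "payload": {
  "plan": [
    [1,-0.006,-0.001,-0.03,0],
    [1,-0.011,-0.002,-0.06,0],
    [1,-0.016,-0.003,-0.09,0],
    [1,-0.02,-0.004,-0.115,0],
    [1,-0.023,-0.005,-0.14,0],
    [1,-0.025,-0.005,-0.16,0],
    [1,-0.027,-0.006,-0.18,0],
    [1,-0.028,-0.006,-0.195,0],
    [1,-0.029,-0.006,-0.208,0],
    [1,-0.029,-0.006,-0.218,0],
    [1,-0.029,-0.006,-0.226,0],
    [1,-0.029,-0.006,-0.232,0],
    [1,-0.029,-0.006,-0.236,0],
    [1,-0.029,-0.006,-0.239,0],
    [1,-0.029,-0.006,-0.24,0],
    [1,-0.029,-0.006,-0.24,0]
  ]
}}

```text
t: 45.7
eef_pos: [0.4468, 0.1421, 0.0682]
tcp_rot: [0.995, 0.102, -0.001, -0.001]
force: [-5.0, 10.9, -0.9]
opening: 0.0177
grasp_force: 20.0
```

Call:
{"api": "carry_out", "payload": {
  "plan": [
    [1,0,0,-0.003,0],
    [1,0,0,-0.006,0],
    [1,0,0,-0.009,0],
    [1,0,0,-0.012,0],
    [1,0,0,-0.012,0]
  ]
}}

```text
t: 46.2
eef_pos: [0.4469, 0.1421, 0.0661]
tcp_rot: [0.995, 0.102, -0.001, -0.001]
force: [-9.2, 10.5, 15.2]
opening: 0.018
grasp_force: 20.0
```

Call:
{"api": "carry_out", "payload": {
  "plan": [
    [1,0,0,0.005,0],
    [1,0,0,0.005,0],
    [0.4,0,0,0.005,0],
    [0,0,0,0.005,0],
    [-0.3,0,0,0.005,0],
    [-0.3,0,0,0.005,0],
    [-0.3,0,0,0.005,0],
    [-0.3,0,0,0.005,0],
    [-0.3,0,0,0.005,0],
    [-0.3,0,0,0.08,0],
    [-0.3,0,0,0.2,0],
    [-0.3,0,0,0.4,0],
    [-0.3,0,0,0.6,0],
    [-0.3,0,0,0.73,0],
    [-0.3,0,0,0.73,0],
    [-0.3,0,0,0.73,0]
  ]
}}

```text
t: 47.8
eef_pos: [0.4483, 0.1412, 0.248]
tcp_rot: [0.995, 0.103, 0.0, 0.0]
force: [0.3, 0.3, -0.8]
opening: 0.0618
grasp_force: 0.0
```

```bash
python3 - <<'E'
from h import *
s=manip.sense(); c=cam("wrist"); im,D=manip.grab_frame("wrist"); cv2.imwrite("pics/w12.png",im); P=cloud(c,D)
print(s["t"],s["eef_pos"],s["force"],s["opening"])
m=(im.max(2)<60)&(abs(P[...,0]-.45)<.03)&(abs(P[...,1]-.143)<.02)&(P[...,2]>.05)&(P[...,2]<.14); print("tab z",np.median(P[m][:,2]),m.sum())
im,D=manip.grab_frame("side"); cv2.imwrite("pics/s12.png",im[100:380,180:500].repeat(2,0).repeat(2,1))
E
```

```text
47.8 [0.44833556 0.14123235 0.24798985] [ 0.2534813   0.27479755 -0.79007391] 0.061829572888723795
tab z 0.09172903634775731 845
```

View pics/s12.png

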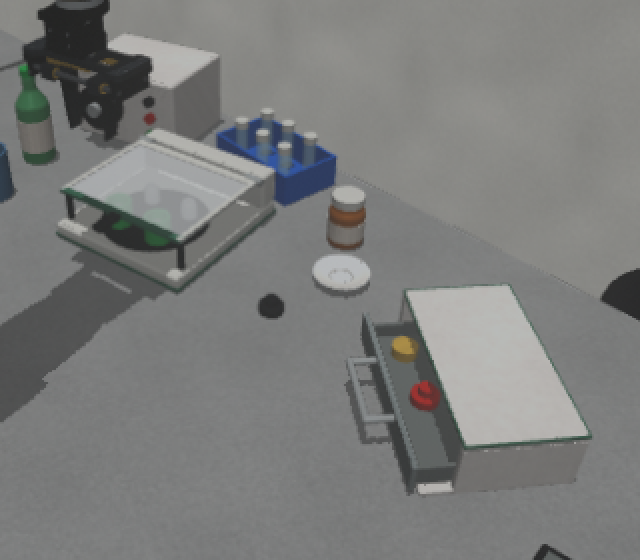

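The cover is shut, with its tab at 0.0917 m as at the start. The sleeves sit under it, the tray is home, and the nut, plug and bystanders are in place, so I'm handing in.

```bash
python3 -c "
from bench import manip
print(manip.finish_job())"
```

```text
the job is handed in; nothing more can be done
None
```

The job is done and handed in at about 48 s: I found two green sleeves, both fully seated on spigots, then pushed the tray home and lowered the cover gently onto its stop, leaving the plug, nut and bystanders in place; no verdict came back.

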